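# Dispense one connector cap and push it onto the pad

## Robot

A 6-joint arm with a two-finger parallel gripper is mounted at the origin on the work surface. World frame = base frame: x ahead of the robot, y to its left, z up, the work surface at z = 0. Lengths are in m, angles in rad, forces in N, time in s.
With the tool pointing down it reaches from about 0.35 to 0.975 m from the base axis. Payload 4.9 kg.
Tool frame: the origin (TCP) lies on the front face of the gripper's body, between the roots of the fingers; the fingertips stand ctrl.tip_extent ahead of it and the grasp point (between the pads) lies 54 mm ahead of it (ctrl.tip_extent is the distance from the TCP to the fingertips, in m); z points along the fingers, y is the line along which they close (so a half turn about z gives the same grasp; the last joint's range is limited). The gripper opens to 85 mm and grips with 20 to 120 N. Pads are 22 mm wide; open, the fingers measure 114 mm over their backs; the gripper's body (76 mm by 85 mm) begins 54 mm behind the grasp point. The pads swing forward as they close: fully open they stand 13 mm farther back than shut.
Start: joints at [1.067, 0.053, 1.613, -0, 1.476, -0.119], TCP at [0.235, 0.579, 0.304] pointing down, gripper open.
Joint ranges: [-3.01, 3.01], [-1.01, 2.22], [0.06, 2.58], [-1.02, 4.17], [0.09, 2.62], [-3.14, 3.14]. Speed limits (rad/s): [2.57, 2.57, 3.14, 3.14, 3.14, 3.14].

## Interface

Orientations are given as a rotation vector (axis times angle).
In Python, from station import ctrl gives the robot as it stands.
- The arm moves only by the tool apply_moves, never from a script. Its argument "rows" is one flat list of numbers, 6 for each row, row after row: the shift along the tool's x, y, z normalised to -1 to 1, where 1 is 0.6 m, then the turn, a rotation vector about the tool's x, y, z normalised to -1 to 1, where 1 is 90 degrees. A call has 1 to 20 rows; each row is the pose to reach, as a shift and turn from the pose commanded when the call began, along the tool's axes at that moment; what a row does not reach only later rows make up. A row lasts 1/10 s, in which the tool goes at most 50 mm and 8.59 degrees, less where a joint would pass 70% of its speed; a pose out of reach is approached as far as the arm can. A call with a number of a shift or a turn outside -1 to 1 is refused whole. A call with a gripper value outside its range is refused whole. "grip" is the opening, from 0 (shut) to 1 (fully open), set as the call begins (left out, the last holds). The fingers move at their own pace and stop on an object; "grip_force" is the grip in N (left out, the last holds). Time passes only in rows, so rows that repeat a pose let the fingers close. It gives the time, the measured TCP pose, the force, the opening and the grip force at its end, in the units of the state.
- ctrl.get_obs(): the state, without advancing time (a new reading comes with each control period).
- ctrl.get_image(name): name is "scene" or "top" or "wrist"; returns (picture, depth): 400x640x3 uint8, blue, green, red; 400x640 float32, m along the optical axis (not along the pixel's ray), 0 where there is no reading.
- ctrl.camera_model(name): a dict with "mtx" (3x3 intrinsics, pixels), "R" (3x3) and "t" (3): a world point X has camera coordinates R X + t; the wrist camera has in their place "tool_from_camera" (4x4, takes a point from camera to tool coordinates, whose origin is the TCP and whose axes are the flange's). Camera axes: x right, y down, z forward; pixel columns grow to the right and rows downward; lengths in m; the calibration is good to about 2 mm. The wrist camera is an equidistant fisheye: a pixel r from the principal point sees the ray r / f radians off the axis. A picture is of the moment at which its call begins: read the wrist's pose just before it. camera_model takes no time and is no camera call.
- ctrl.finish_job(): hands the job in; it is judged then, once.
The state is a dict: "t": time; "q": joint angles; "dq": joint speeds; "effort": joint torques, N m; "tool_pos": TCP position; "tool_rot": TCP orientation; "contact_force": force on the tool from outside, world axes, zero at the start; "wrist_torque": the same for the moment, N m; "opening": finger opening in m; "grip_force": force on a finger pad.
Only numpy, scipy, OpenCV 4.12 (cv2) and the standard library are available. Lean on these libraries where they do the work, as an engineer would, in place of code of your own. Each camera call takes 0.05 s, during which the arm holds its last target. There are 200 camera calls.

## Task

On the radio bench, press the orange plunger of the cap dispenser all the way down once, so that a single connector cap comes out of its mouth, and let the plunger spring fully back up. Then, without picking it up, push that cap along the bench with the fingertips until it lies flat and wholly on the round green pad, and let go of it. Keep the other caps in the dispenser and leave the attenuator, the adapter and the screwdriver where they are.

Things in the scene. Friction and masses are not known exactly. Their poses are not given: they have to be found in the camera images.
- dispenser: Cap dispenser fixed to the bench. Origin: on the bench under the centre of its clear magazine (36 x 36 mm, 50 mm high). Its x axis points from the magazine to the plunger; the mouth is in the opposite (-x) face, 18 mm from the origin, a slot 30 mm wide, 13.5 mm high. Grey housing behind, x = 18 to 85 mm, 44 mm wide, 40 mm high; its flanges, 5 mm high, reach to y = +-34 mm.
- plunger (a joint): Plunger travel in m: 0 = up, 0.030 = fully down, sprung: 3 N to start, 9 to 11 N fully down. Pressing drives a pusher (1.8 x the travel) that slides the lowest cap out along the dispenser's -x, to about 52 mm (or a little more) from its origin at full travel. On release the plunger and pusher go back, the cap stays out and the next one drops down.
- plunger_top (a point): Centre of the top face of the plunger's orange round head (34 mm diameter, 10 mm thick), 52 mm along the dispenser's +x from its origin; 78 mm above the bench at rest, 48 mm fully down. It moves straight down when pressed.
- cap_a: The lowest cap in the magazine, the one that comes out first: a steel disc with an orange top, 28 mm diameter, 10 mm thick, about 30 g. Origin: centre of its underside; z up. Slides on the bench.
- cap_b: Cap like cap_a, second from the bottom in the magazine at the start; must stay in the magazine (it drops 10 mm when cap_a leaves). Origin: centre of its underside.
- cap_c: Cap like cap_a, third from the bottom in the magazine at the start; must stay in the magazine (it drops 10 mm when cap_a leaves). Origin: centre of its underside.
- cap_d: Cap like cap_a, the top one in the magazine at the start; must stay in the magazine (it drops 10 mm when cap_a leaves). Origin: centre of its underside.
- pad: Round green marking on the bench, 90 mm diameter, flush with the bench (no step), fixed; to the left or to the right of the dispenser. Origin: its centre at bench level.
- attenuator: Loose aluminium box with two brass connectors, 86 mm over the connectors (along its x), 45 mm wide, 36 mm high; stands on the side of the dispenser where the pad is not. Origin: centre of its underside. Not to be disturbed.
- adapter: Loose brass coaxial adapter standing upright, 22 mm diameter, 40 mm high, on the robot's side of the dispenser. Origin: centre of its underside. Not to be disturbed.
- screwdriver: Loose screwdriver with a red handle, 160 mm long, lying roughly along the world's y, on the left, far side of the bench. Origin near its middle, at bench level. Not to be disturbed.

How it is judged:
On the way, in this order (a step that is already met when the one before it is completed fails the run):
1. the plunger is pressed fully down (value of joint plunger above 0.027 m), for 0.05 s.
2. the plunger is back up and the lowest cap is out on the bench (value of joint plunger below 0.003 m and x of cap_a in the frame of dispenser below -0.04 m), for 0.1 s.
At the end, for the whole second after the job is handed in: The dispensed cap lies still and flat on the bench, centre within 31 mm of the pad's centre (wholly on it); the plunger is up (within 3 mm); the other caps are in the magazine (within 15 mm of its axis); attenuator, adapter and screwdriver are within 20 mm of where they stood (horizontal distance between cap_a and pad below 0.031 m and height (world z) of cap_a below 0.003 m and angle between cap_a's own z axis and vertical below 0.1 rad and linear speed of cap_a below 0.01 m/s and value of joint plunger below 0.003 m and horizontal distance between each of cap_b, cap_c, cap_d and dispenser below 0.015 m and distance of each of attenuator, adapter, screwdriver from where it was at the start of the episode below 0.02 m); the robot touches nothing.
It fails at once if the cap is lifted more than 15 mm off the bench (height (world z) of cap_a above 0.015 m).
It fails at once if a second cap comes out of the dispenser (horizontal distance between any of cap_b, cap_c, cap_d and dispenser above 0.02 m).
It fails at once if the attenuator is moved by more than 20 mm or lifted (distance of attenuator from where it was at the start of the episode above 0.02 m or height (world z) of attenuator above 0.03 m).
It fails at once if the adapter is moved by more than 20 mm or lifted (distance of adapter from where it was at the start of the episode above 0.02 m or height (world z) of adapter above 0.03 m).
It fails at once if the screwdriver is moved by more than 20 mm or lifted (distance of screwdriver from where it was at the start of the episode above 0.02 m or height (world z) of screwdriver above 0.03 m).
It also fails if it takes over 58 s, if anything falls off the work surface, if the arm or the gripper's body presses on something with over 40 N, if the wrist force passes 120 N, or if a joint passes its speed limit or range.

## Working session

There is one attempt and no reset: what is moved stays moved. The work goes in short steps, Python scripts to look and compute and a tool call to move; the robot and the scene stay as the last step left them, time stands still between calls to the robot, and variables do not carry over. Pictures are saved under pics/ and viewed, at most 10 in all, crops included, and the job is handed in when it is done.

Besides the shell and the picture viewer there is one more tool, called after "Request:" as name(argument=value, ...) on one line, values as JSON. apply_moves: Moves the arm, as the interface text tells. Its arguments: {"type":"object","properties":{"rows":{"type":"array","items":{"type":"number"}},"grip":{"type":"number"},"grip_force":{"type":"number"}},"required":["rows"]}

```bash
mkdir -p pics
cat > h.py <<'E'
import numpy as np, cv2
from scipy.spatial.transform import Rotation as Ro
from station import ctrl
def ray(name,u,v,z):
    m=ctrl.camera_model(name);R=np.array(m['R']);t=np.array(m['t'])
    d=R.T@np.linalg.inv(m['mtx'])@np.array([u,v,1.]);c=-R.T@t
    return c+d*(z-c[2])/d[2]
def delta(pos,rot=None):
    o=ctrl.get_obs();R=Ro.from_rotvec(o['tool_rot']);
    s=R.inv().apply(np.array(pos)-o['tool_pos'])/0.6
    return s
E
python3 - <<'E'
from h import *
o=ctrl.get_obs();print(ctrl.tip_extent,o)
for n in('top','scene'):
    im,d=ctrl.get_image(n);cv2.imwrite(f'pics/{n}0.png',im);np.save(f'pics/{n}0.npy',d)
    m=ctrl.camera_model(n);print(n,m)
E
```

```text
0.0726 {'t': 0.0, 'q': array([ 1.06698212e+00,  5.33730442e-02,  1.61431760e+00, -2.88142476e-05,
        1.47596115e+00, -1.18991164e-01]), 'dq': array([-0.0007886 , -0.00105499, -0.00175666,  0.00062365, -0.00098237,
       -0.00129667]), 'effort': array([ 1.16829406e-04, -3.93687022e+01, -3.70172346e+01, -1.48331828e-04,
        7.25083562e-03,  2.38424337e-05]), 'tool_pos': array([0.23439113, 0.57887174, 0.30263871]), 'tool_rot': array([-0.6006357 , -3.08302439,  0.00309214]), 'contact_force': array([ 0.08386254, -0.26360704,  0.14716432]), 'wrist_torque': array([-0.02220538, -0.01273653, -0.01210679]), 'grip_force': 0.0, 'opening': 0.08576070503994147}
top {'mtx': array([[506.6721216 ,   0.        , 315.80526747],
       [  0.        , 506.6721216 , 207.27774631],
       [  0.        ,   0.        ,   1.        ]]), 'R': array([[-0.01381392, -0.9998996 ,  0.00315626],
       [-0.99314695,  0.01335413, -0.11610689],
       [ 0.11605308, -0.00473852, -0.99323171]]), 't': array([8.04158028e-04, 5.70417480e-01, 1.04743114e+00])}
scene {'mtx': array([[466.53442855,   0.        , 325.58344683],
       [  0.        , 466.53442855, 202.8215536 ],
       [  0.        ,   0.        ,   1.        ]]), 'R': array([[-0.41758159,  0.90863862,  0.00121228],
       [ 0.55015949,  0.25389728, -0.79552543],
       [-0.72315292, -0.33152983, -0.60591899]]), 't': array([ 0.23697326, -0.22235806,  1.28718963])}
```

View pics/top0.png

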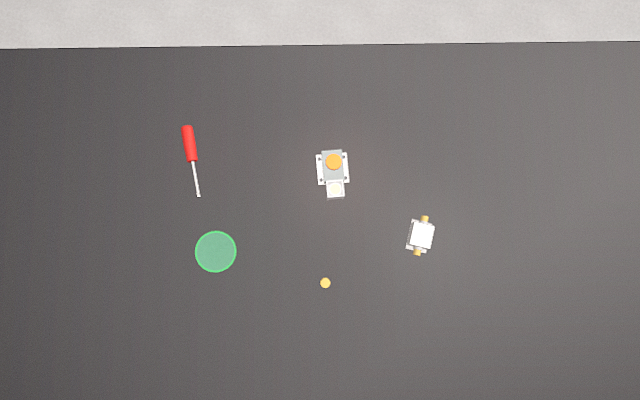

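View pics/scene0.png

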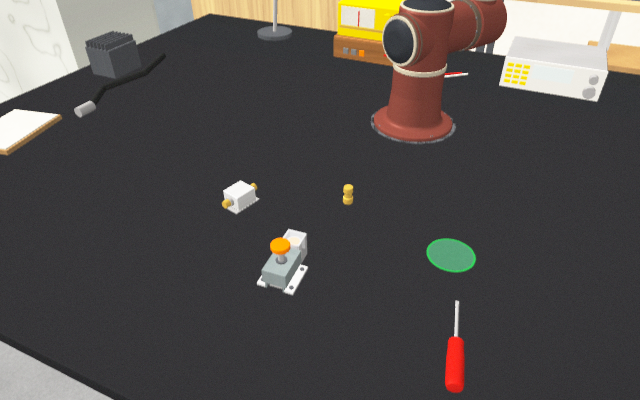

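The top view shows the plunger head at about (334,161), magazine (335,189), pad (216,251), adapter (325,283), attenuator (421,234) and screwdriver (190,160). The scene view agrees with this layout.

Run:
```python
from h import *
def blobs(n,lo,hi,amin=25):
    im=cv2.imread(f'pics/{n}0.png');h=cv2.cvtColor(im,cv2.COLOR_BGR2HSV)
    k=cv2.inRange(h,np.array(lo),np.array(hi))
    c,l,s,ce=cv2.connectedComponentsWithStats(k)
    return [(s[i].tolist(),ce[i].round(1).tolist()) for i in range(1,c) if s[i][4]>amin]
O=((8,130,130),(28,255,255));G=((60,80,50),(95,255,255));W=((0,0,190),(180,60,255))
for n in('top','scene'):
    print(n)
    for nm,(lo,hi),z in(('orange',O,.078),('green',G,0.),):
        for s,c in blobs(n,lo,hi):print(nm,s,c,ray(n,*c,z).round(4),ray(n,*c,.04 if z else 0).round(4))
im=cv2.imread('pics/top0.png');c=im[140:215,300:365];cv2.imwrite('pics/c.png',cv2.resize(c,None,fx=8,fy=8,interpolation=cv2.INTER_CUBIC))
```

```text
top
orange [326, 154, 15, 16, 188] [333.0, 161.4] [ 0.6601 -0.0436  0.078 ] [ 0.668  -0.0451  0.04  ]
green [195, 231, 42, 42, 342] [214.9, 251.4] [0.4806 0.2137 0.    ] [0.4806 0.2137 0.    ]
scene
orange [334, 0, 66, 66, 2051] [362.9, 37.0] [-0.3944 -0.2992  0.078 ] [-0.5064 -0.3402  0.04  ]
orange [343, 184, 10, 21, 189] [347.5, 194.0] [0.4832 0.0071 0.078 ] [ 0.4347 -0.0118  0.04  ]
orange [222, 200, 9, 9, 56] [225.8, 203.3] [ 0.6046 -0.1865  0.078 ] [ 0.565  -0.2194  0.04  ]
orange [270, 237, 20, 18, 288] [279.6, 245.6] [ 0.664  -0.0396  0.078 ] [ 0.6287 -0.0618  0.04  ]
green [426, 238, 50, 35, 1364] [450.6, 255.0] [0.4809 0.2161 0.    ] [0.4809 0.2161 0.    ]
```

View pics/c.png

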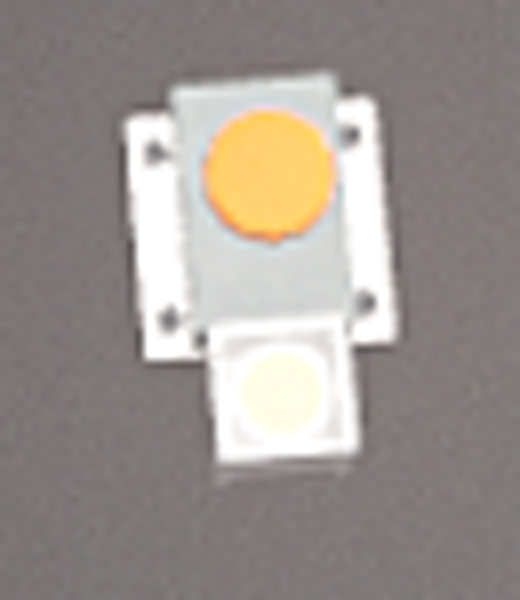

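Run:
```python
from h import *
P=lambda x,y,z:ray('top',300+x/8,140+y/8,z)
a=[P(*p,.005)[:2] for p in((128,118),(375,95),(398,340),(145,360))]
d1=a[0]-a[3];d2=a[1]-a[2];print(np.degrees(np.arctan2(d1[1],d1[0])),np.degrees(np.arctan2(d2[1],d2[0])),(a[0]-a[1]), np.degrees(np.arctan2(*(a[0]-a[1])[::-1]))-90)
print('flange mid',(sum(a)/4).round(4),'head',P(269,175,.078).round(4),'mag',P(284,392,.05).round(4))
print('adapter',ray('top',325,283,.04).round(4),'att',ray('top',421,234,.036).round(4))
R=Ro.from_rotvec(ctrl.get_obs()['tool_rot']);print(R.as_matrix().round(4))
print('delta',delta([.661,-.043,.22]).round(4))
```

```text
3.14916540054399 4.064299316567419 [-0.00559986  0.06855674] 4.6696744293031
flange mid [ 0.6595 -0.0456] head [ 0.6591 -0.0449  0.078 ] mag [ 0.6067 -0.049   0.05  ]
adapter [ 0.4105 -0.0239  0.04  ] att [ 0.5101 -0.2287  0.036 ]
[[-9.269e-01  3.754e-01 -9.000e-04]
 [ 3.754e-01  9.269e-01 -1.700e-03]
 [ 2.000e-04 -1.900e-03 -1.000e+00]]
delta [-1.0482 -0.6936  0.139 ]
```

Request:
apply_moves(rows=[-0.9,-0.65,0.06,0,0,-0.289,-0.9,-0.65,0.06,0,0,-0.289,-0.9,-0.65,0.06,0,0,-0.289,-0.9,-0.65,0.06,0,0,-0.289,-0.9,-0.65,0.06,0,0,-0.289,-0.9,-0.65,0.06,0,0,-0.289,-0.9,-0.65,0.06,0,0,-0.289,-0.9,-0.65,0.06,0,0,-0.289,-0.9,-0.65,0.06,0,0,-0.289,-0.9,-0.65,0.06,0,0,-0.289,-0.9,-0.65,0.06,0,0,-0.289,-0.9,-0.65,0.06,0,0,-0.289,-0.9,-0.65,0.06,0,0,-0.289,-0.9,-0.65,0.06,0,0,-0.289,-0.9,-0.65,0.06,0,0,-0.289,-0.9,-0.65,0.06,0,0,-0.289], grip=0)

```text
t: 1.7
tool_pos: [0.5884, 0.015, 0.2672]
tool_rot: [0.107, -3.138, -0.001]
contact_force: [-0.4, -0.0, 0.6]
opening: 0.0
grip_force: 0.0
```

Run:
```python
from h import *
o=ctrl.get_obs();R=Ro.from_rotvec(o['tool_rot'])
print(o['t'],o['tool_pos'],o['q'],o['opening'],ctrl.tip_extent);print(R.as_matrix().round(3))
im,d=ctrl.get_image('wrist');cv2.imwrite('pics/w1.png',im)
m=ctrl.camera_model('wrist');print(m);print('delta',delta([.660,-.044,.175]).round(4))
```

```text
1.7 [0.58839541 0.01503975 0.2672008 ] [-1.01028502e-01 -7.25663427e-03  1.73574059e+00  5.22019861e-04
  1.41471458e+00 -1.74020466e+00] 3.1961242264695265e-05 0.0726
[[-0.998 -0.068 -0.002]
 [-0.068  0.998  0.001]
 [ 0.001  0.001 -1.   ]]
{'mtx': array([[309.70691629,   0.        , 318.27465114],
       [  0.        , 309.70691629, 198.15083767],
       [  0.        ,   0.        ,   1.        ]]), 'tool_from_camera': array([[ 1.97793115e-04, -9.59249941e-01, -2.82558864e-01,
         7.18613172e-02],
       [ 9.99999387e-01,  4.97613731e-04, -9.89326414e-04,
        -2.40147281e-04],
       [ 1.08961647e-03, -2.82558495e-01,  9.59249451e-01,
        -7.03051562e-02],
       [ 0.00000000e+00,  0.00000000e+00,  0.00000000e+00,
         1.00000000e+00]])}
delta [-0.1126 -0.1077  0.1538]
```

View pics/w1.png

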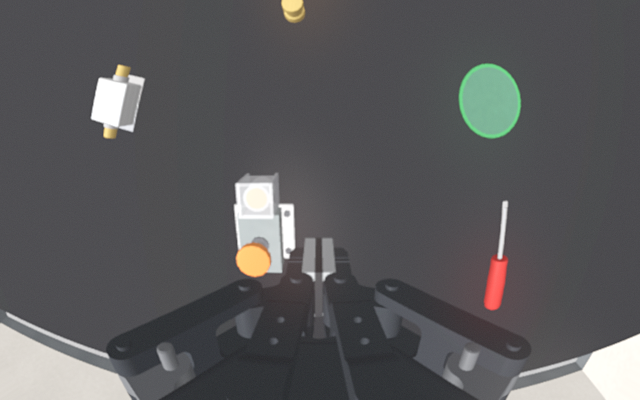

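The wrist view shows the plunger head at (254,260), magazine (257,197) and pad (489,101). I'll check the head position against this view.

```bash
cat >> h.py <<'E'
def wray(u,v,z,pos=None,rot=None):
    if pos is None:
        o=ctrl.get_obs();pos,rot=o['tool_pos'],o['tool_rot']
    m=ctrl.camera_model('wrist');K=m['mtx'];T=m['tool_from_camera']
    p=np.array([(u-K[0,2])/K[0,0],(v-K[1,2])/K[1,1]]);r=np.hypot(*p)
    d=np.r_[np.sin(r)*p/r,np.cos(r)]
    R=Ro.from_rotvec(rot).as_matrix();c=R@T[:3,3]+pos;d=R@T[:3,:3]@d
    return c+d*(z-c[2])/d[2]
E
python3 - <<'E'
from h import *
im=cv2.imread('pics/w1.png');h=cv2.cvtColor(im,cv2.COLOR_BGR2HSV)
for lo,hi,z in(((5,150,130),(20,255,255),.076),((60,80,50),(95,255,255),0)):
    k=cv2.inRange(h,np.array(lo),np.array(hi));n,l,s,c=cv2.connectedComponentsWithStats(k)
    for i in range(1,n):
        if s[i][4]>300: print(s[i],c[i],wray(*c[i],z).round(4))
E
```

```text
[458  63  63  76 979] [488.28396323 100.62308478] [0.4807 0.2105 0.    ]
```

Run:
```python
from h import *
im=cv2.imread('pics/w1.png');h=cv2.cvtColor(im,cv2.COLOR_BGR2HSV);print(h[260,254])
print(wray(254,260,.077),wray(489,101,0),wray(257,197,.05))
```

```text
[ 19 133 255]
[ 0.65900479 -0.04161647  0.077     ] [0.48099731 0.21162417 0.        ] [ 0.60385027 -0.04379626  0.05      ]
```

Request:
apply_moves(rows=[-0.113,-0.106,0,0,0,0,-0.113,-0.106,0.05,0,0,0,-0.113,-0.106,0.1,0,0,0,-0.113,-0.106,0.15,0,0,0,-0.113,-0.106,0.17,0,0,0,-0.113,-0.106,0.18,0,0,0,-0.113,-0.106,0.19,0,0,0,-0.113,-0.106,0.2,0,0,0,-0.113,-0.106,0.21,0,0,0,-0.113,-0.106,0.22,0,0,0,-0.113,-0.106,0.23,0,0,0,-0.113,-0.106,0.238,0,0,0,-0.113,-0.106,0.243,0,0,0,-0.113,-0.106,0.243,0,0,0,-0.113,-0.106,0.243,0,0,0])

```text
t: 3.25
tool_pos: [0.6618, -0.0433, 0.125]
tool_rot: [-0.109, 3.137, 0.001]
contact_force: [-3.8, 1.5, 8.0]
opening: -0.0003
grip_force: 3.8
```

Request:
apply_moves(rows=[0,0,0.005,0,0,0,0,0,0.009,0,0,0,0,0,0.012,0,0,0,0,0,0.012,0,0,0])

```text
t: 3.65
tool_pos: [0.662, -0.0433, 0.1205]
tool_rot: [-0.109, 3.138, 0.0]
contact_force: [-9.8, 1.1, 19.8]
opening: 0.0002
grip_force: 9.8
```

Request:
apply_moves(rows=[0,0,0.012,0,0,0,0,0,0,0,0,0,0,0,-0.02,0,0,0,0,0,-0.04,0,0,0,0,0,-0.07,0,0,0,0,0,-0.14,0,0,0,0,0,-0.22,0,0,0,0,0,-0.28,0,0,0,0,0,-0.28,0,0,0,0,0,-0.28,0,0,0,0,0,-0.28,0,0,0,0,0,-0.28,0,0,0], grip=0.55)

```text
t: 4.85
tool_pos: [0.6598, -0.0435, 0.2804]
tool_rot: [0.109, -3.136, -0.001]
contact_force: [-0.4, 0.5, 0.4]
opening: 0.0468
grip_force: 0.0
```

Run:
```python
from h import *
o=ctrl.get_obs();print(o['t'],o['tool_pos'],o['tool_rot'],o['opening'],ctrl.tip_extent,o['contact_force'])
im,d=ctrl.get_image('wrist');cv2.imwrite('pics/w2.png',im)
im,d=ctrl.get_image('top');cv2.imwrite('pics/t2.png',im)
```

```text
4.85 [ 0.65983875 -0.04345127  0.28038637] [ 1.08543902e-01 -3.13567306e+00 -1.44094766e-03] 0.04677246141879234 0.0726 [-0.38496296  0.49947446  0.40676279]
```

View pics/w2.png

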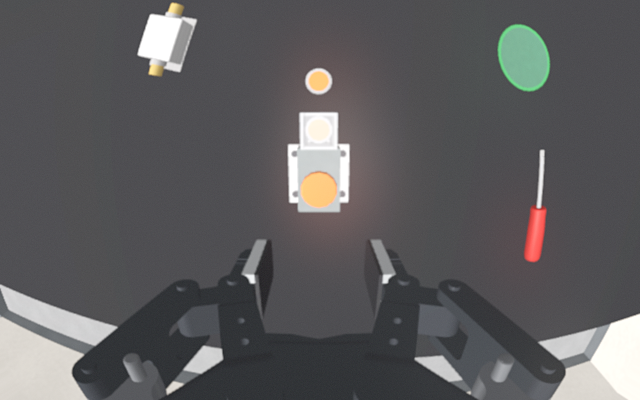

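The cap lies out of the mouth at (319,81), the plunger looks back up at (318,190), and the pad is at (524,58).

Run:
```python
from h import *
for n,f in(('w','w2'),('t','t2')):
    im=cv2.imread(f'pics/{f}.png');h=cv2.cvtColor(im,cv2.COLOR_BGR2HSV)
    for lo,hi,z in(((8,100,130),(28,255,255),.010),((60,80,50),(95,255,255),0)):
        k=cv2.inRange(h,np.array(lo),np.array(hi));m,l,s,c=cv2.connectedComponentsWithStats(k)
        for i in range(1,m):
            if s[i][4]>25: 
                ctr=s[i][:2]+(s[i][2:4]-1)/2
                g=(lambda u,v:wray(u,v,z)) if n=='w' else (lambda u,v:ray('top',u,v,z))
                print(n,z,s[i],c[i].round(1),g(*c[i]).round(4),g(*ctr).round(4))
```

```text
w 0.01 [168   3  16  12 113] [176.   8.] [ 0.4666 -0.2254  0.01  ] [ 0.4673 -0.226   0.01  ]
w 0.01 [149  65  14  11 115] [155.8  70.4] [ 0.5436 -0.2454  0.01  ] [ 0.5431 -0.2459  0.01  ]
w 0.01 [309  72  19  18 270] [318.2  80.6] [ 0.5557 -0.0513  0.01  ] [ 0.5557 -0.0515  0.01  ]
w 0.01 [301 172  36  35 987] [318.5 189. ] [ 0.6769 -0.0424  0.01  ] [ 0.677  -0.0425  0.01  ]
w 0 [497  24  53  68 761] [522.5  57.4] [0.4822 0.2099 0.    ] [0.4821 0.2107 0.    ]
t 0.01 [326 154  16  12 139] [333.5 159.5] [ 0.6786 -0.0475  0.01  ] [ 0.6786 -0.0475  0.01  ]
t 0.01 [421 216   8   5  30] [424.2 217.7] [ 0.5472 -0.2426  0.01  ] [ 0.5464 -0.2432  0.01  ]
t 0.01 [413 249   8   7  40] [416.4 252.1] [ 0.4727 -0.2227  0.01  ] [ 0.473 -0.223  0.01 ]
t 0 [195 230  42  43 335] [215.  251.9] [0.4795 0.2134 0.    ] [0.4814 0.2124 0.    ]
```

Request:
apply_moves(rows=[0.08,0,0,0,0,-0.07,0.174,-0.001,0,0,0,-0.132,0.174,-0.001,0,0,0,-0.132,0.174,-0.001,0.08,0,0,-0.132,0.174,-0.001,0.16,0,0,-0.132,0.174,-0.001,0.23,0,0,-0.132,0.174,-0.001,0.267,0,0,-0.132,0.174,-0.001,0.267,0,0,-0.132,0.174,-0.001,0.267,0,0,-0.132,0.174,-0.001,0.267,0,0,-0.132])

```text
t: 5.95
tool_pos: [0.5582, -0.0518, 0.125]
tool_rot: [-0.432, 3.108, -0.002]
contact_force: [0.2, -0.4, 1.0]
opening: 0.047
grip_force: 0.0
```

Run:
```python
from h import *
o=ctrl.get_obs();print(o['t'],o['tool_pos'],Ro.from_rotvec(o['tool_rot']).as_matrix().round(4),o['opening'])
im,d=ctrl.get_image('wrist');cv2.imwrite('pics/w3.png',im)
print('delta',delta([.5557,-.0513,.0745]).round(4))
```

```text
5.95 [ 0.55824916 -0.05179786  0.12500321] [[-9.620e-01 -2.729e-01  3.800e-03]
 [-2.729e-01  9.620e-01 -8.000e-04]
 [-3.400e-03 -1.800e-03 -1.000e+00]] 0.04703217492973911
delta [0.0042 0.0022 0.0845]
```

View pics/w3.png

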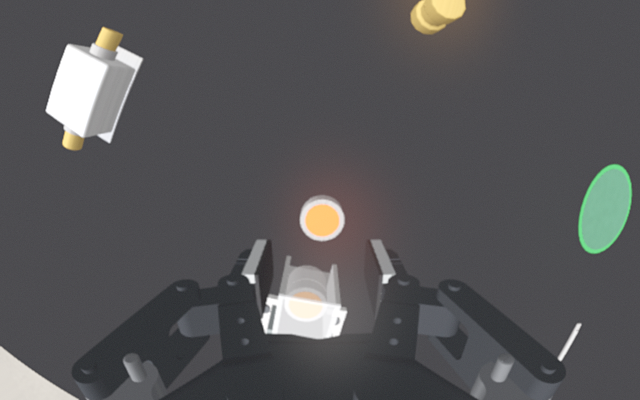

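The cap is at (322,220), between the finger lines, and the magazine lies behind at (303,310).

Run:
```python
from h import *
p=wray(322,220,.01);print(p); o=ctrl.get_obs();T=Ro.from_rotvec(o['tool_rot']).inv()
print((T.apply(p-o['tool_pos'])*1000).round(1), (T.apply(wray(303,330,.05)-o['tool_pos'])*1000).round(1))
```

```text
[ 0.55558653 -0.05079319  0.01      ]
[  2.8   2.  115.2] [-54.   -9.6  75.5]
```

Request:
apply_moves(rows=[0.004,0.002,0.03,0,0,0,0.004,0.002,0.05,0,0,0,0.004,0.002,0.065,0,0,0,0.004,0.002,0.073,0,0,0,0.004,0.002,0.073,0,0,0,0.004,0.002,0.073,0,0,0,0.004,0.002,0.073,0,0,0])

```text
t: 6.7
tool_pos: [0.5545, -0.0511, 0.0796]
tool_rot: [-0.433, 3.111, -0.001]
contact_force: [-0.0, -0.3, 0.1]
opening: 0.047
grip_force: 0.0
```

Request:
apply_moves(rows=[0,0,0.005,0,0,0,0,0,0.009,0,0,0,0,0,0.012,0,0,0,0,0,0.012,0,0,0,0,0,0.012,0,0,0])

```text
t: 7.2
tool_pos: [0.5539, -0.051, 0.0716]
tool_rot: [0.433, -3.111, -0.0]
contact_force: [0.5, -0.3, -0.1]
opening: 0.0472
grip_force: 0.0
```

Run:
```python
from h import *
o=ctrl.get_obs();print(o['contact_force'],delta([.481,.2125,.072]).round(4)*.6)
im,d=ctrl.get_image('wrist');cv2.imwrite('pics/w4.png',im)
```

```text
[ 0.50112374 -0.27602782 -0.08338663] [-0.00174  0.27336 -0.00036]
```

View pics/w4.png

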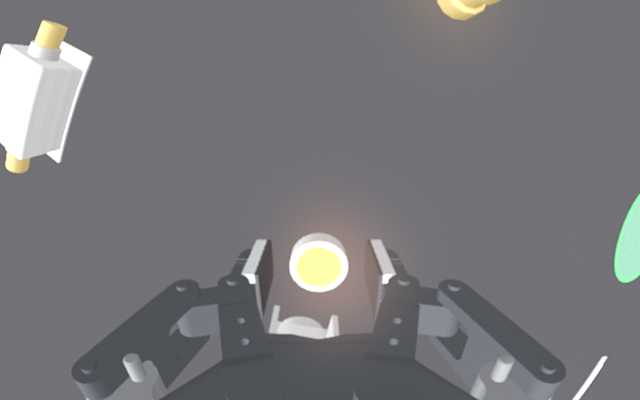

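The cap sits at (319,266) between the two open fingertips, touching neither. Next I push along tool +y.

Request:
apply_moves(rows=[0,0.008,0,0,0,0,0,0.018,0,0,0,0,0,0.03,0,0,0,0,0,0.045,0,0,0,0,0,0.06,0,0,0,0,0,0.08,0,0,0,0,0,0.1,0,0,0,0,-0.001,0.12,0,0,0,0,-0.001,0.14,0,0,0,0,-0.001,0.16,0,0,0,0,-0.001,0.18,0,0,0,0,-0.001,0.2,0,0,0,0,-0.001,0.215,0,0,0,0,-0.001,0.225,0,0,0,0,-0.001,0.23,0,0,0,0,-0.001,0.23,0,0,0,0])

```text
t: 8.85
tool_pos: [0.5167, 0.0823, 0.0715]
tool_rot: [0.433, -3.111, -0.0]
contact_force: [0.4, 0.9, 0.1]
opening: 0.0469
grip_force: 0.0
```

Run:
```python
from h import *
o=ctrl.get_obs();print(o['contact_force'],delta([.481,.2125,.072]).round(4)*.6)
im,d=ctrl.get_image('wrist');cv2.imwrite('pics/w5.png',im)
h=cv2.cvtColor(im,cv2.COLOR_BGR2HSV);k=cv2.inRange(h,np.array((8,90,130)),np.array((32,255,255)))
m,l,s,c=cv2.connectedComponentsWithStats(k)
for i in range(1,m):
    if s[i][4]>100:
        p=wray(*c[i],.01);print(s[i],c[i],p,Ro.from_rotvec(o['tool_rot']).inv().apply(p-o['tool_pos'])*1000)
```

```text
[0.40504162 0.88996621 0.06936398] [-0.00126  0.135   -0.00042]
[125   0  66  21 762] [164.02230971   7.20472441] [ 0.416177   -0.02094268  0.01      ] [124.87209228 -71.82662474  61.56472118]
[ 279  248   43   37 1251] [299.75859313 265.96482814] [0.52038044 0.07334    0.01      ] [-1.13301846 -9.61494473 61.53977679]
```

View pics/w5.png

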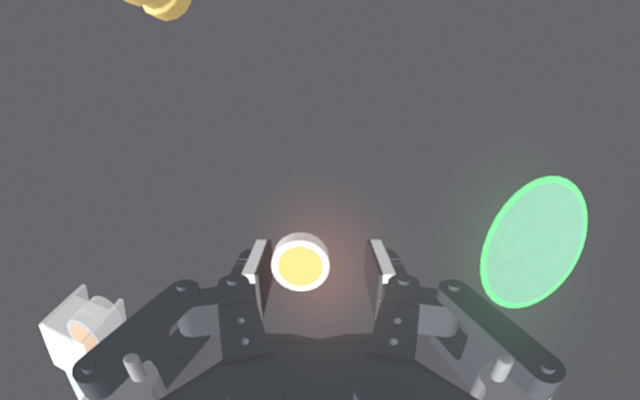

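The cap rides against the rear finger at (300,266), centred on the pad face; the green pad is ahead at (534,242). I'll push the rest of the way.

Request:
apply_moves(rows=[0,0.008,0,0,0,0,0,0.018,0,0,0,0,0,0.03,0,0,0,0,0,0.045,0,0,0,0,0,0.06,0,0,0,0,0,0.08,0,0,0,0,0,0.1,0,0,0,0,0,0.12,0,0,0,0,0,0.14,0,0,0,0,0,0.16,0,0,0,0,0,0.18,0,0,0,0,0,0.2,0,0,0,0,0,0.215,0,0,0,0,0,0.227,0,0,0,0,0,0.236,0,0,0,0,0,0.241,0,0,0,0,0,0.241,0,0,0,0,0,0.241,0,0,0,0])

```text
t: 10.7
tool_pos: [0.4775, 0.2209, 0.0717]
tool_rot: [0.433, -3.112, 0.0]
contact_force: [1.3, -0.4, -0.2]
opening: 0.047
grip_force: 0.0
```

Request:
apply_moves(rows=[0,-0.008,0,0,0,0,0,-0.014,0,0,0,0,0,-0.014,0,0,0,0,0,-0.014,-0.01,0,0,0,0,-0.014,-0.04,0,0,0,0,-0.014,-0.08,0,0,0,0,-0.014,-0.14,0,0,0,0,-0.014,-0.22,0,0,0,0,-0.014,-0.3,0,0,0,0,-0.014,-0.3,0,0,0,0,-0.014,-0.3,0,0,0])

```text
t: 11.8
tool_pos: [0.4805, 0.2132, 0.2541]
tool_rot: [-0.432, 3.107, 0.001]
contact_force: [-1.3, 1.3, -0.8]
opening: 0.0471
grip_force: 0.0
```

Run:
```python
from h import *
o=ctrl.get_obs();print(o['contact_force'],o['tool_pos'],o['dq'].round(3))
im,d=ctrl.get_image('wrist');cv2.imwrite('pics/w6.png',im)
im2,d=ctrl.get_image('scene');cv2.imwrite('pics/s6.png',im2)
h=cv2.cvtColor(im,cv2.COLOR_BGR2HSV)
for lo,hi,z in(((8,90,130),(32,255,255),.01),((60,80,50),(95,255,255),0)):
  m,l,s,c=cv2.connectedComponentsWithStats(cv2.inRange(h,np.array(lo),np.array(hi)))
  for i in range(1,m):
    if s[i][4]>100: print(s[i],wray(*(s[i][:2]+(s[i][2:4]-1)/2),z))
cv2.imwrite('pics/v6.png',cv2.resize(np.vstack([im,im2]),None,fx=.75,fy=.75))
```

```text
[-1.29772255  1.27504455 -0.79031317] [0.48048778 0.21319956 0.25413747] [-0.001  0.04   0.062 -0.002 -0.003  0.   ]
[112  55  33  22 572] [ 0.40654175 -0.03078078  0.01      ]
[308 169  20  19 303] [0.47698958 0.21081282 0.01      ]
[ 65 263  24  28 475] [ 0.71672662 -0.10121671  0.01      ]
[ 596  267   44   81 2095] [0.55256349 0.86077166 0.01      ]
[ 277  134   85   83 1282] [0.47557475 0.21202712 0.        ]
```

View pics/v6.png

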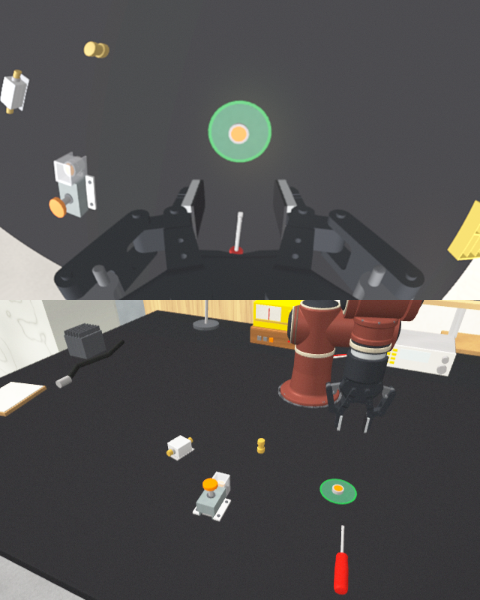

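The cap lies flat at the centre of the pad, at (238,132) in the upper view and about 2 mm off centre by measurement. The plunger is up, the other objects are in place and the gripper is clear, so I'm handing the job in.

```bash
python3 -c "
from station import ctrl
print(ctrl.finish_job())"
```

```text
the job is handed in; nothing more can be done
None
```

I pressed the plunger fully down once and let it spring back up. I then pushed the dispensed cap onto the green pad, where it measured about 2 mm off centre, and handed the job in with the arm clear of everything; no verdict was returned.

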